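Unnest the leaning dessert cups and stand each in its size row

TASK

On the sloping wooden drainer a narrow steel cup sits inside a wide one. Pull them apart and stand each one upright, mouth up, flat on the floor of its own row tray: the wide cup in the tray that already holds wide cups, the narrow cup in the tray that already holds narrow cups. Do not shift or tip the cups already in the trays, and leave the other kitchen things where they are.

Things in the scene. Friction and masses are not known exactly. Their poses are not given: they have to be found in the camera images.
- narrow_cup_center (a point): Centre (on axis, 32 mm above the underside) of the loose narrow footed steel cup: straight-sided bowl 45 mm across, 64 mm tall, foot 35 mm across, wall 3 mm, inside floor 20 mm up. z axis from foot to mouth. It starts in the wide cup on that cup's inside floor, about 5 mm off its axis, 26 mm out of its mouth; both lean 0.61 rad from vertical, mouths towards the robot.
- wide_cup_center (a point): Centre (on axis, 33 mm above the underside) of the loose wide footed steel cup: straight-sided bowl 61 mm across, 66 mm tall, foot 54 mm across, wall 3 mm, inside floor 28 mm up. z axis from foot to mouth. At the start it leans in the drainer, its bowl against the stop.
- rack_seat (a point): Fixed wooden drainer 140 mm wide (y), 120 mm deep (x): floor sloping 0.61 rad, rising along its +x, away from the robot; square to it, on the robot's side, a stop 55 mm high that the wide cup leans on. Open at both y ends. This point: where the wide cup's foot centre stands, 40 mm above the table; z vertical. The cups' axis points to -x and up.
- wide_row: Fixed wooden tray for wide cups, 250 mm long (x), 84 mm wide (y) outside, 20 mm high; walls and floor 6 mm thick. Origin: centre of its underside, on the table. Two wide cups stand in it at about x = +85 and +10 mm; the end nearer the robot (negative x) is free, its middle about x = -75 mm.
- narrow_row: Fixed wooden tray for narrow cups, 250 mm long (x), 64 mm wide (y) outside, 20 mm high; walls and floor 6 mm thick. Too narrow for a wide cup's foot. Origin: centre of its underside, on the table. Two narrow cups stand in it at about x = +85 and +10 mm; the end nearer the robot (negative x) is free, its middle about x = -75 mm.
- wide_stock1_center (a point): Centre of a cup already standing in its row tray, not to be shifted: wide footed steel cup: straight-sided bowl 61 mm across, 66 mm tall, foot 54 mm across, wall 3 mm, inside floor 28 mm up.
- wide_stock2_center (a point): Centre of a cup already standing in its row tray, not to be shifted: wide footed steel cup: straight-sided bowl 61 mm across, 66 mm tall, foot 54 mm across, wall 3 mm, inside floor 28 mm up.
- narrow_stock1_center (a point): Centre of a cup already standing in its row tray, not to be shifted: narrow footed steel cup: straight-sided bowl 45 mm across, 64 mm tall, foot 35 mm across, wall 3 mm, inside floor 20 mm up.
- narrow_stock2_center (a point): Centre of a cup already standing in its row tray, not to be shifted: narrow footed steel cup: straight-sided bowl 45 mm across, 64 mm tall, foot 35 mm across, wall 3 mm, inside floor 20 mm up.
- jar_mid (a point): Bystander: glass storage jar, 90 mm across, 130 mm tall; point on its axis 65 mm up.
- lid_mid (a point): Bystander: aluminium pot lid lying flat, 190 mm across, 37 mm to the top of its knob; point on its axis 10 mm up.
- spoon_grip (a point): Bystander: wooden spoon lying flat, 260 mm long; point on its handle.

How it is judged (in metres and radians):
At the end, for the whole second after the job is handed in: Each loose cup stands mouth up (within 7 degrees) in its own size's tray, foot on the floor (height within 6 mm), axis within 14 mm of the tray's centre line and 115 mm of its middle; the four stock cups are upright and within 25 mm of their first places (x of wide_cup_center in the frame of wide_row between -0.115 and 0.115 m and y of wide_cup_center in the frame of wide_row between -0.014 and 0.014 m and z of wide_cup_center in the frame of wide_row between 0.033 and 0.045 m and angle between each of wide_cup_center, narrow_cup_center, wide_stock1_center, wide_stock2_center, narrow_stock1_center, narrow_stock2_center's own z axis and vertical below 0.12 rad and x of narrow_cup_center in the frame of narrow_row between -0.115 and 0.115 m and y of narrow_cup_center in the frame of narrow_row between -0.014 and 0.014 m and z of narrow_cup_center in the frame of narrow_row between 0.032 and 0.044 m and distance of each of wide_stock1_center, wide_stock2_center, narrow_stock1_center, narrow_stock2_center from where it was at the start of the episode below 0.025 m); the robot touches nothing.
It fails at once if a cup already in a tray is tipped or shifted by more than 30 mm (distance of any of wide_stock1_center, wide_stock2_center, narrow_stock1_center, narrow_stock2_center from where it was at the start of the episode above 0.03 m or angle between any of wide_stock1_center, wide_stock2_center, narrow_stock1_center, narrow_stock2_center's own z axis and vertical above 0.6 rad).
It fails at once if the jar, lid or spoon is shifted by more than 30 mm (distance of any of jar_mid, lid_mid, spoon_grip from where it was at the start of the episode above 0.03 m).
It also fails if it takes over 54 s, if anything falls off the work surface, if the arm or the gripper's body presses on something with over 40 N, if the wrist force passes 120 N, or if a joint passes its speed limit or range.

ROBOT

A 6-joint arm with a two-finger parallel gripper is mounted at the origin on the work surface. World frame = base frame: x ahead of the robot, y to its left, z up, the work surface at z = 0. Lengths are in m, angles in degrees, forces in N, time in s.
With the tool pointing down it reaches from about 0.4 to 0.825 m from the base axis. Payload 7 kg.
Tool frame: the origin (TCP) lies at the very end of the fingers, on their centre line; the grasp point (between the pads) lies 19 mm behind it; y points along the fingers, x is the direction in which the jaws open and shut, and the axes are right-handed (so a half turn about y gives the same grasp; the last joint's range is limited). The gripper opens to 88 mm and grips with 3 to 60 N. Pads are 19 mm wide; open, the fingers measure 130 mm over their backs; the gripper's body (78 mm by 193 mm) begins 47 mm behind the grasp point.
Start: joints at [89.559, 20.546, 0.682, 0, -70.136, -16.507], TCP at [0.197, 0.646, 0.227] pointing down, gripper open.
Joint ranges: [-176.03, 176.03], [-82.01, 121.73], [-58.28, 71.71], [-173.87, 95.51], [-174.79, -0.11], [-173.66, 173.66]. Speed limits (degrees/s): [136.94, 136.94, 172.46, 180, 180, 180].

INTERFACE

Orientations are given as [roll, pitch, yaw] about the fixed x, y, z axes, in that order (R = Rz(yaw) Ry(pitch) Rx(roll)).
In Python, from plant import ctrl gives the robot as it stands.
- The arm moves only by the shell command python3 -m crank 'ROWS'. ROWS is JSON, a list that holds one entry, the list of rows, each a list of 5 numbers: the closure, from -1 (fully open) to 1 (shut), then the shift along the tool's x, y, z in mm, then the turn about the tool's y in rad. In form: [[[claw, x, y, z, turn], ...]]. A call has 1 to 12 rows; each row is the pose to reach, as a shift and turn from the pose commanded when the call began, along the tool's axes at that moment; what a row does not reach only later rows make up. A row lasts 1/8 s, in which the tool goes at most 62.5 mm and 10.7 degrees, less where a joint would pass 70% of its speed; a pose out of reach is approached as far as the arm can. A call with a gripper value outside its range is refused whole. The fingers move at their own pace and stop on an object; the grip force is fixed at half the most. Time passes only in rows, so rows that repeat a pose let the fingers close. It gives the time, the measured TCP pose, the force and the opening at its end, in the units of the state.
- ctrl.get_obs(): the state, without advancing time (a new reading comes with each control period).
- ctrl.snapshot(name): name is "side" or "top" or "wrist"; returns the picture (420x560x3 uint8, red, green, blue); there is no depth.
- ctrl.camera_model(name): a dict with "fx", "fy", "cx", "cy" (pixels), "dist_coeffs" ([k1, k2, p1, p2, k3] as OpenCV has them; the pictures are not rectified), "origin" and "orientation" of the camera in the world; the wrist camera has in their place "hand_eye" (4x4, takes a point from camera to tool coordinates, whose origin is the TCP and whose axes are the tool frame's). Camera axes: x right, y down, z forward; pixel columns grow to the right and rows downward; lengths in m; the calibration is good to about 2 mm. A picture is of the moment at which its call begins: read the wrist's pose just before it. camera_model takes no time and is no camera call.
- ctrl.close_job(): hands the job in, once; it reports no verdict.
Trained networks look in the newest picture that a camera, given by its name, has taken for a name from the list of things; names that differ only in an ending like _2 or _b are one class to them, and where a whole thing is asked for, a point or a joint stands for the part that bears it (a point fixed in the world has none). Each returns a list of dicts, best first, with "confidence" (0 to 1); they miss things now and then, are a little off and sometimes report something else, mostly with a low value. They report only what shows in the picture. A call takes as long as a camera call.
- ctrl.find_in(camera, name): "extent" ([left, top, width, height] in pixels, round what is visible of it).
The state is a dict: "clock": time; "joint_pos": joint angles; "qvel": joint speeds; "tau": joint torques, N m; "tool_pos": TCP position; "orientation": TCP orientation; "force": force on the tool from outside, world axes, zero at the start; "moment": the same for the moment, N m; "opening": finger opening in m.
Only numpy, scipy, OpenCV 4.12 (cv2) and the standard library are available. Lean on these libraries where they do the work, as an engineer would, in place of code of your own. Each camera call takes 0.05 s, during which the arm holds its last target.

## Working session

There is one attempt and no reset: what is moved stays moved. The work goes in short steps, Python scripts to look and compute and a shell command to move; the robot and the scene stay as the last step left them, time stands still between calls to the robot, and variables do not carry over. Pictures are saved under pics/ and viewed, and the job is handed in when it is done.

```bash
ls; mkdir -p pics; python3 - <<'E'
from plant import ctrl
import cv2,numpy as np
print(ctrl.get_obs())
for n in ["side","top","wrist"]:
    im=ctrl.snapshot(n); cv2.imwrite(f"pics/{n}0.png",im[:,:,::-1])
    print(n,ctrl.camera_model(n))
print(ctrl.get_obs()['clock'])
E
```

```text
pics
{'clock': 0.0, 'joint_pos': array([ 8.95623360e+01,  2.05907425e+01,  6.35963824e-01, -2.06187914e-02,
       -7.01366774e+01, -1.65062471e+01]), 'qvel': array([-0.08282527, -0.01467526, -0.07288985,  0.07448004, -0.06926479,
        0.0039895 ]), 'tau': array([-5.49513861e-04, -5.82722712e+01,  2.93054509e+01,  6.99699238e+00,
        6.88879634e-03, -1.81404466e-04]), 'tool_pos': array([0.19660646, 0.6452335 , 0.22564558]), 'orientation': array([-8.99925974e+01, -9.31946865e-02, -1.06950938e+02]), 'force': array([-0.01803878, -0.09257444,  0.33349042]), 'moment': array([-0.03944712, -0.03312975, -0.00258248]), 'opening': 0.0875521621450493}
side {'fx': 480.3508810973671, 'fy': 480.3508810973671, 'cx': 273.35557659111043, 'cy': 208.02093090884412, 'dist_coeffs': array([-0.01067781,  0.        ,  0.        ,  0.        ,  0.        ]), 'origin': array([ 0.54074731, -0.91108427,  1.03245983]), 'orientation': array([-134.69931316,   -1.01248648,   -5.29635002])}
top {'fx': 419.8503907190174, 'fy': 419.8503907190174, 'cx': 278.354327065936, 'cy': 210.0074312939959, 'dist_coeffs': array([0.02633885, 0.        , 0.        , 0.        , 0.        ]), 'origin': array([0.53733758, 0.02411909, 1.28675686]), 'orientation': array([-173.91673228,   -0.39199196,  -88.48559706])}
wrist {'fx': 289.3064487269276, 'fy': 289.3064487269276, 'cx': 281.36295600349644, 'cy': 205.6287550434719, 'dist_coeffs': array([-0.00925554,  0.        ,  0.        ,  0.        ,  0.        ]), 'hand_eye': array([[ 9.99998658e-01, -1.63793828e-03, -4.01513895e-05,
         6.15976522e-04],
       [-4.62174693e-04, -3.05509547e-01,  9.52188901e-01,
        -1.58623675e-01],
       [-1.57189328e-03, -9.52187604e-01, -3.05509894e-01,
         8.36171646e-02],
       [ 0.00000000e+00,  0.00000000e+00,  0.00000000e+00,
         1.00000000e+00]])}
0.15
```

View pics/side0.png

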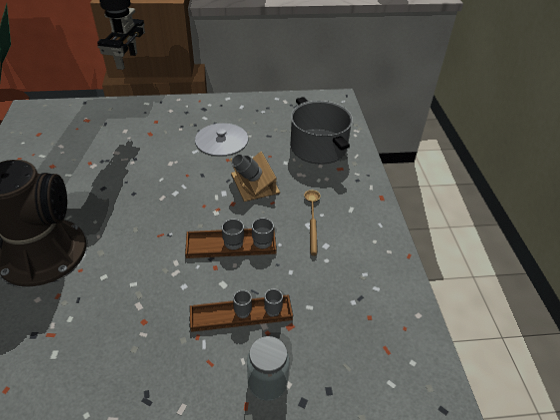

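View pics/top0.png

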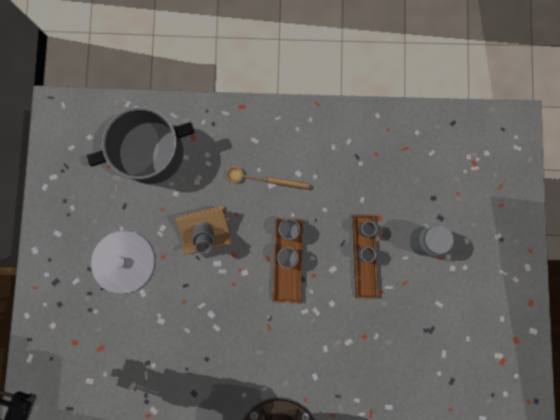

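View pics/wrist0.png

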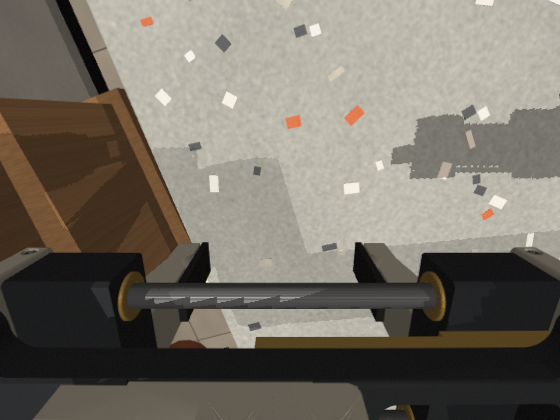

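The side view shows the drainer with nested cups at about (250,172), the wide tray at (232,242) and the narrow tray at (240,312). In the top view they are at (203,232), (288,260) and (367,256). Next I'll run the detectors and crop closer.

```bash
cat > h.py <<'E'
import numpy as np,cv2
from scipy.spatial.transform import Rotation as Ro
from plant import ctrl
def rpy(o): return Ro.from_euler('xyz',o,degrees=True).as_matrix()
def cam(n,obs=None):
    m=ctrl.camera_model(n)
    K=np.array([[m['fx'],0,m['cx']],[0,m['fy'],m['cy']],[0,0,1]])
    if n=='wrist':
        o=obs or ctrl.get_obs(); T=np.eye(4);T[:3,:3]=rpy(o['orientation']);T[:3,3]=o['tool_pos'];T=T@m['hand_eye']
        R,t=T[:3,:3],T[:3,3]
    else: R,t=rpy(m['orientation']),m['origin']
    return K,m['dist_coeffs'],R,t
def plane(c,uv,z):
    K,d,R,t=c
    p=cv2.undistortPoints(np.array(uv,float).reshape(-1,1,2),K,d).reshape(-1,2)
    r=np.c_[p,np.ones(len(p))]@R.T
    return t+r*((z-t[2])/r[:,2])[:,None]
def proj(c,P):
    K,d,R,t=c
    P=(np.array(P,float).reshape(-1,3)-t)@R
    return cv2.projectPoints(P,np.zeros(3),np.zeros(3),K,d)[0].reshape(-1,2)
def triang(cs,uvs):
    A=np.zeros((3,3));b=np.zeros(3)
    for c,uv in zip(cs,uvs):
        p=plane(c,[uv],0)[0]; d=p-c[3]; d/=np.linalg.norm(d); M=np.eye(3)-np.outer(d,d); A+=M;b+=M@c[3]
    return np.linalg.solve(A,b)
E
python3 - <<'E'
from h import *
for n in ['side','top']:
    c=cam(n)
    for k in ['narrow_cup_center','wide_cup_center','rack_seat','wide_row','narrow_row','wide_stock1_center','narrow_stock1_center','jar_mid']:
        r=ctrl.find_in(n,k)
        print(n,k,[(np.round(x['extent'],0).tolist(),round(x['confidence'],2)) for x in r][:4])
s=cv2.imread('pics/side0.png');t=cv2.imread('pics/top0.png')
cv2.imwrite('pics/s1.png',cv2.resize(s[140:340,170:330],None,fx=3.7,fy=3,interpolation=cv2.INTER_CUBIC))
cv2.imwrite('pics/t1.png',cv2.resize(t[195:310,165:395],None,fx=3.4,fy=3.4,interpolation=cv2.INTER_CUBIC))
E
```

```text
side narrow_cup_center [([230.0, 155.0, 17.0, 20.0], 0.76), ([197.0, 123.0, 52.0, 35.0], 0.52)]
side wide_cup_center [([240.0, 159.0, 24.0, 24.0], 0.76)]
side rack_seat [([233.0, 154.0, 48.0, 47.0], 0.91)]
side wide_row [([184.0, 232.0, 94.0, 28.0], 0.89), ([251.0, 220.0, 25.0, 33.0], 0.33)]
side narrow_row [([190.0, 295.0, 101.0, 38.0], 0.93)]
side wide_stock1_center [([256.0, 220.0, 20.0, 28.0], 0.87), ([190.0, 292.0, 105.0, 39.0], 0.53)]
side narrow_stock1_center [([266.0, 290.0, 18.0, 27.0], 0.92)]
side jar_mid []
top narrow_cup_center [([199.0, 235.0, 15.0, 23.0], 0.55)]
top wide_cup_center [([191.0, 223.0, 24.0, 24.0], 0.54)]
top rack_seat [([179.0, 208.0, 54.0, 47.0], 0.72), ([231.0, 166.0, 77.0, 21.0], 0.46)]
top wide_row [([272.0, 217.0, 32.0, 86.0], 0.82)]
top narrow_row []
top wide_stock1_center [([278.0, 218.0, 24.0, 23.0], 0.65)]
top narrow_stock1_center [([358.0, 224.0, 18.0, 12.0], 0.62)]
top jar_mid [([407.0, 223.0, 46.0, 36.0], 0.76), ([230.0, 163.0, 78.0, 24.0], 0.74)]
```

View pics/s1.png

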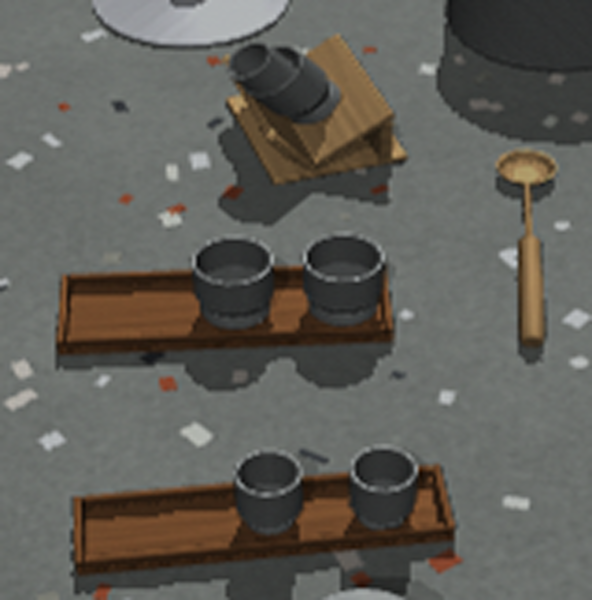

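View pics/t1.png

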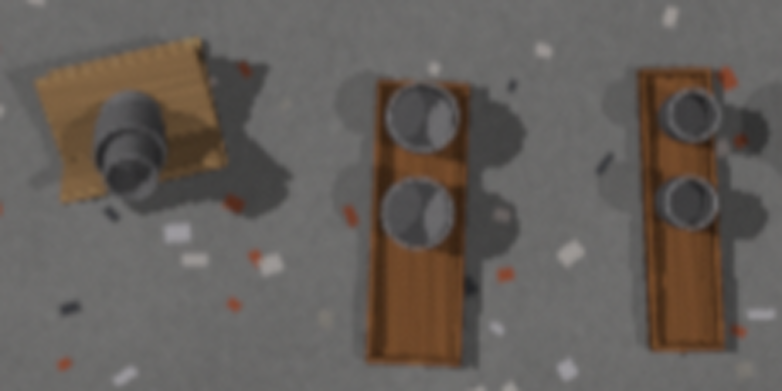

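```bash
python3 - <<'E'
from h import *
T=cam('top');S=cam('side')
ft=lambda p:np.array(p)/3.4+[165,195]
fs=lambda p:np.array(p)/[3.7,3]+[170,140]
for n,q,qs in [('wide',[(377,82),(470,85),(462,364),(366,362)],[(57,350),(392,342),(389,272),(65,277)]),('narrow',[(638,70),(713,70),(726,348),(650,350)],[(77,568),(454,535),(440,467),(76,500)])]:
    for nm,P in (('top',plane(T,[ft(p) for p in q],.02)),('side',plane(S,[fs(p) for p in qs],.02))):
        print(n,nm,P[:,:2].round(4).tolist(),'mean',P.mean(0).round(4))
        print([np.linalg.norm(P[i]-P[i-1]).round(3) for i in range(4)], [np.degrees(np.arctan2(*(P[i]-P[i-1])[1::-1])).round(1) for i in range(4)])
print('nmouth',triang([T,S],[ft((129,177)),fs((253,62))]))
print('wide stock rims z=.072',plane(T,[ft((422,117)),ft((418,212))],.072), 'nar .070',plane(T,[ft((692,115)),ft((690,203))],.07))
P=plane(T,[ft((35,82)),ft((200,40))],.1);print('drainer hi edge',P,np.degrees(np.arctan2(*(P[0]-P[1])[1::-1])))
o=ctrl.get_obs();print(o['tool_pos'],o['orientation'], rpy(o['orientation']).round(3))
E
```

```text
wide top [[0.6446, 0.0258], [0.6442, -0.0571], [0.4002, -0.0549], [0.3998, 0.0287]] mean [ 0.5222 -0.0144  0.02  ]
[np.float64(0.245), np.float64(0.083), np.float64(0.244), np.float64(0.084)] [np.float64(-0.7), np.float64(-90.3), np.float64(179.5), np.float64(90.3)]
wide side [[0.3981, -0.0626], [0.6436, -0.0722], [0.6496, 0.0141], [0.4009, 0.0266]] mean [ 0.523  -0.0235  0.02  ]
[np.float64(0.089), np.float64(0.246), np.float64(0.087), np.float64(0.249)] [np.float64(-91.8), np.float64(-2.3), np.float64(86.0), np.float64(177.1)]
narrow top [[0.6616, -0.2065], [0.6635, -0.2733], [0.4202, -0.2848], [0.4166, -0.2186]] mean [ 0.5405 -0.2458  0.02  ]
[np.float64(0.245), np.float64(0.067), np.float64(0.244), np.float64(0.066)] [np.float64(2.8), np.float64(-88.4), np.float64(-177.3), np.float64(93.1)]
narrow side [[0.419, -0.2881], [0.6648, -0.2777], [0.6632, -0.211], [0.4166, -0.2241]] mean [ 0.5409 -0.2502  0.02  ]
[np.float64(0.064), np.float64(0.246), np.float64(0.067), np.float64(0.247)] [np.float64(-87.8), np.float64(2.4), np.float64(91.3), np.float64(-177.0)]
nmouth [0.5548361  0.22669931 0.10989529]
wide stock rims z=.072 [[ 0.6113333  -0.0134185   0.072     ]
 [ 0.53089938 -0.01193422  0.072     ]] nar .070 [[ 0.61941355 -0.24376227  0.07      ]
 [ 0.54470562 -0.24227975  0.07      ]]
drainer hi edge [[0.63018583 0.30989832 0.1       ]
 [0.66904273 0.1744709  0.1       ]] 106.00926725162628
[0.19677903 0.64566187 0.22655959] [-8.99986224e+01 -1.31462075e-04 -1.06947742e+02] [[-0.291  0.     0.957]
 [-0.957 -0.    -0.291]
 [ 0.    -1.     0.   ]]
```

```bash
python3 -m crank '[[[-1,30,0,47,-0.1],[-1,75,0,117,-0.2],[-1,130,0,200,-0.35],[-1,180,0,280,-0.5],[-1,225,0,350,-0.576],[-1,260,0,405,-0.576],[-1,285,0,445,-0.576],[-1,297,0,467,-0.576],[-1,297,0,467,-0.576],[-1,297,0,467,-0.576],[-1,297,0,467,-0.576]]]'
python3 - <<'E'
from h import *
import json
o=ctrl.get_obs();im=ctrl.snapshot('wrist');cv2.imwrite('pics/w1.png',im[:,:,::-1])
print(o['clock'],o['tool_pos'],o['orientation'],o['joint_pos'].round(1))
json.dump({k:np.array(v).tolist() for k,v in o.items()},open('w1.json','w'))
E
```

```text
clock: 2.33
tool_pos: [0.5569, 0.2251, 0.2265]
orientation: [-90.0, 0.0, -74.0]
force: [-0.2, -0.2, -0.8]
opening: 0.0877
2.325 [0.55694936 0.22510945 0.22645701] [-9.00107563e+01  4.70005576e-03 -7.40164612e+01] [ 40.6  13.6  -9.1  -0.  -67.3  65.4]
```

View pics/w1.png

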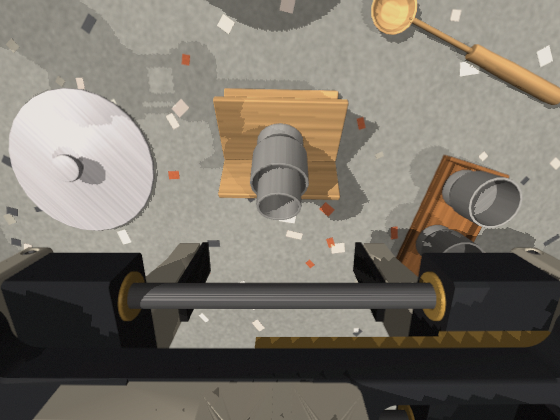

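The wrist view shows the drainer at (215–348, 90–198) square with the image. The wide cup is at about (280,155), and the narrow mouth is centred at about (279,207). I'll fit the cup model to the measured rims.

```bash
python3 - <<'E'
import cv2
im=cv2.imread('pics/w1.png');cv2.imwrite('pics/w1c.png',cv2.resize(im[80:240,200:360],None,fx=3.75,fy=3.75,interpolation=cv2.INTER_CUBIC))
E
```

```text
(no output)
```

View pics/w1c.png

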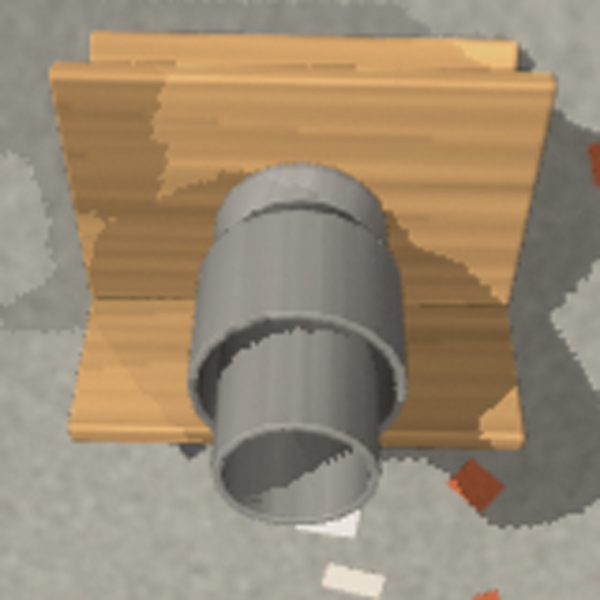

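```bash
cat > fit.py <<'E'
from h import *
import json
from scipy.optimize import least_squares
o=json.load(open('w1.json'));C=cam('wrist',o)
f=lambda u,v:(u/3.75+200,v/3.75+80)
L=.61
def frame(yaw):
    c,s=np.cos(yaw),np.sin(yaw)
    xp=np.array([c,s,0]);yp=np.array([-s,c,0]);z=np.array([0,0,1])
    a=-np.sin(L)*xp+np.cos(L)*z; p=np.cos(L)*xp+np.sin(L)*z
    return xp,yp,a,p
th=np.linspace(0,2*np.pi,181)
def ring(c,r,p,yp): return c+r*np.outer(np.cos(th),p)+r*np.outer(np.sin(th),yp)
def ext(P): q=proj(C,P);return q[:,0].min(),q[:,0].max(),q[:,1].min(),q[:,1].max()
def model(v):
    x,y,yaw,op,oy,zs=v
    xp,yp,a,p=frame(yaw);s=np.array([x,y,.04+zs])
    n=ext(ring(s+a*.092+op*p+oy*yp,.0225,p,yp)); w=ext(ring(s+a*.066,.0305,p,yp))
    fl,fr=ext(ring(s+a*0.0,.027,p,yp))[:2]
    return n,w,(fl,fr)
def res(v):
    n,w,ft=model(v)
    m=[f(211,0)[0],f(381,0)[0],f(0,424)[1],f(0,522)[1]]; mw=[f(188,0)[0],f(407,0)[0],f(0,315)[1]]
    r=list(np.array(n)-m)+list(np.array(w[:3])-mw)
    # high-edge corners horizontal -> yaw from level line
    x,y,yaw,op,oy,zs=v
    return r+[(np.degrees(yaw)-16)/2,(np.hypot(op,oy)-.005)*500,zs*300]
if __name__=='__main__':
    s=least_squares(res,[.62,.24,.28,-.005,0,0],x_scale=[.01,.01,.1,.005,.005,.003])
    print(s.x.round(4),np.degrees(s.x[2]),s.fun.round(2))
    xp,yp,a,p=frame(s.x[2]);seat=s.x[:3]*[1,1,0]+[0,0,.04+s.x[5]]
    print('narrow mouth',seat+a*.092+s.x[3]*p+s.x[4]*yp,'h54',seat+a*.082+s.x[3]*p+s.x[4]*yp)
    E=proj(C,[seat+p*.0]) ;print(E, 'wide centre',seat+a*.033)
E
python3 fit.py
python3 - <<'E'
from fit import *
T=cam('top');S=cam('side')
# drainer edge direction in wrist image
P=plane(C,[f(50,65),f(556,75)],.1);print(P,np.degrees(np.arctan2(*(P[0]-P[1])[1::-1]))-90)
P=plane(C,[f(90,298),f(512,303)],.0225);print(P,np.degrees(np.arctan2(*(P[0]-P[1])[1::-1]))-90)
E
```

```text
[ 6.044e-01  2.401e-01  2.794e-01 -4.100e-03  4.000e-04 -1.800e-03] 16.00703383120806 [ 0.02 -0.04 -0.33  0.8  -0.24  0.26 -0.34  0.   -0.42 -0.53]
narrow mouth [0.55033484 0.22499893 0.11127177] h54 [0.5558414  0.22657864 0.10307529]
[[279.54148799 142.63551883]] wide centre [0.58618997 0.23490929 0.06528788]
[[0.6331024  0.31151409 0.1       ]
 [0.66509954 0.19063533 0.1       ]] 14.826399120680051
[[0.56390583 0.30110478 0.0225    ]
 [0.60093683 0.16496253 0.0225    ]] 15.216448861990102
```

```bash
python3 -m crank '[[[-1,-2,40,-1,0],[-1,-2,85,-1,0],[-1,-2,115,-1,0],[-1,-2,128,-1,0],[-1,-2,132,-1,0],[-1,-2,132,-1,0],[1,-2,132,-1,0],[1,-2,132,-1,0],[1,-2,132,-1,0],[1,-2,132,-1,0],[1,-2,132,-1,0],[1,-2,132,-1,0]]]'
python3 - <<'E'
from h import *
im=ctrl.snapshot('wrist');cv2.imwrite('pics/w2.png',im[:,:,::-1])
E
```

```text
clock: 3.88
tool_pos: [0.5554, 0.227, 0.0946]
orientation: [-90.0, -0.0, -73.9]
force: [0.4, 0.1, 1.0]
opening: 0.0444
```

View pics/w2.png

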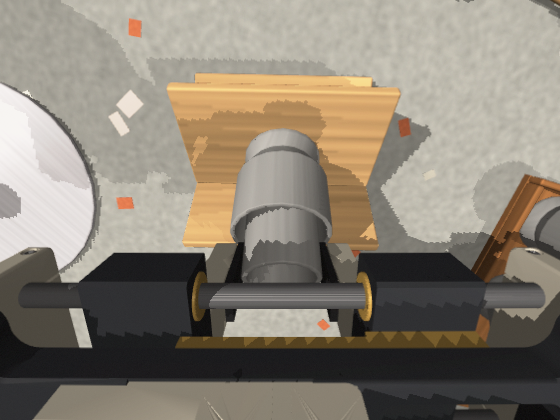

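The opening is 44.4 mm, so the fingers hold the 45 mm cup. Now I'll pull along the cup axis.

```bash
python3 -m crank '[[[1,0,-4,-3,0],[1,0,-12,-8.5,0],[1,0,-21,-14.5,0],[1,0,-30,-21,0],[1,0,-40,-28,0],[1,0,-50,-35,0],[1,0,-62,-42,0],[1,0,-85,-45,0],[1,0,-110,-45,0],[1,0,-120,-45,0],[1,0,-120,-45,0]]]'
python3 - <<'E'
from h import *
import json
o=ctrl.get_obs()
json.dump({k:np.array(v).tolist() for k,v in o.items()},open('w3.json','w'))
for n in ['wrist','side']:
    im=ctrl.snapshot(n);cv2.imwrite(f'pics/{n}3.png',im[:,:,::-1])
cv2.imwrite('pics/side3c.png',cv2.resize(im[60:210,150:350],None,fx=3.5,fy=3.5,interpolation=cv2.INTER_CUBIC)[:,:,::-1])
E
```

```text
clock: 5.3
tool_pos: [0.5122, 0.2148, 0.2151]
orientation: [-89.9, 0.0, -73.9]
force: [-0.9, -0.1, -0.9]
opening: 0.0447
```

View pics/wrist3.png

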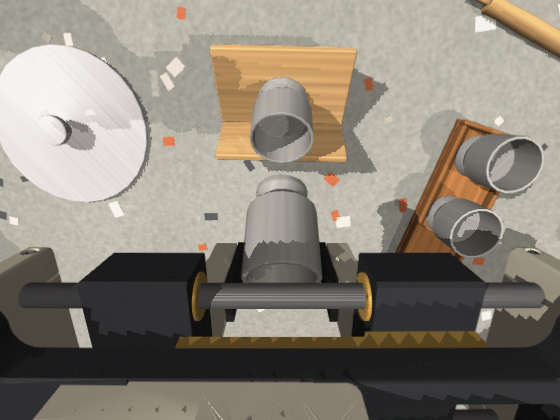

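View pics/side3c.png

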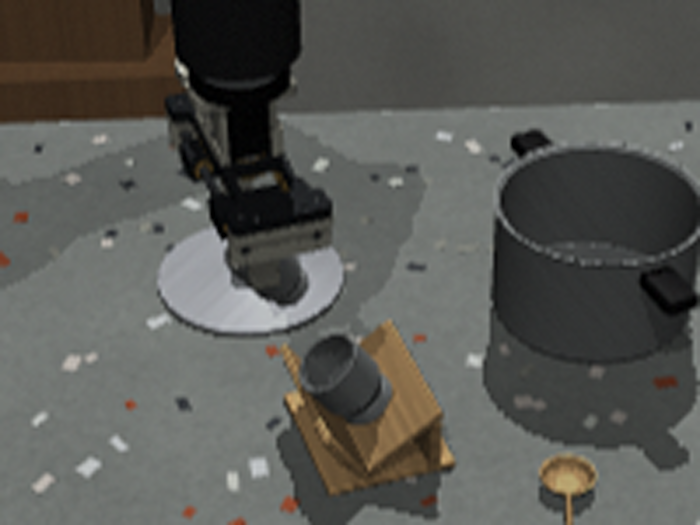

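The narrow cup is out and held at its original lean, and the wide cup stayed seated. Now I'll carry it to the narrow tray and turn it so the foot points toward the near end wall.

```bash
python3 -m crank '[[[1,20,0,-8,0.1],[1,60,0,-24,0.25],[1,105,0,-42,0.43],[1,155,0,-62,0.61],[1,205,0,-82,0.79],[1,255,0,-102,0.97],[1,300,0,-120,1.15],[1,340,0,-136,1.33],[1,375,0,-150,1.51],[1,405,0,-162,1.69],[1,425,0,-170,1.87],[1,435,0,-174,2.05]]]'
python3 -m crank '[[[1,0,0,0,0.18],[1,0,0,0,0.36],[1,0,0,0,0.54],[1,0,0,0,0.72],[1,0,0,0,0.9],[1,0,0,0,1.08],[1,0,0,0,1.24],[1,0,0,0,1.32],[1,0,0,0,1.327],[1,0,0,0,1.327]]]'
python3 - <<'E'
from h import *
import json
o=ctrl.get_obs();print(o['joint_pos'].round(1))
json.dump({k:np.array(v).tolist() for k,v in o.items()},open('w4.json','w'))
for n in ['wrist','side']:
    im=ctrl.snapshot(n);cv2.imwrite(f'pics/{n}4.png',im[:,:,::-1])
cv2.imwrite('pics/side4c.png',cv2.resize(im[180:380,150:350],None,fx=3,fy=3,interpolation=cv2.INTER_CUBIC)[:,:,::-1])
E
```

```text
clock: 6.9
tool_pos: [0.4643, -0.2525, 0.2131]
orientation: [-90.0, -0.1, 168.2]
force: [-0.1, -0.4, -0.8]
opening: 0.0447
clock: 8.15
tool_pos: [0.465, -0.2515, 0.2139]
orientation: [-89.9, -0.0, 92.7]
force: [0.3, 0.6, -0.8]
opening: 0.0445
[ -7.1   7.3 -18.7  -0.  -64.  -80.2]
```

View pics/wrist4.png

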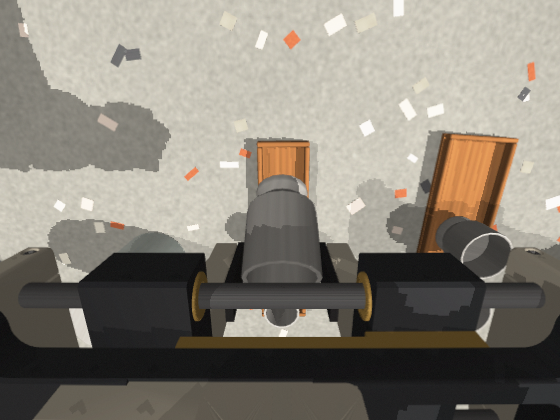

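View pics/side4c.png

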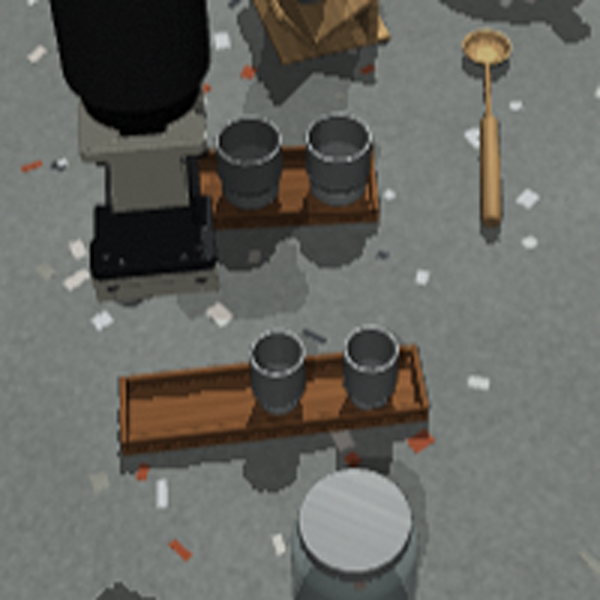

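```bash
python3 - <<'E'
import cv2
im=cv2.imread('pics/wrist4.png');cv2.imwrite('pics/w4c.png',cv2.resize(im[120:260,230:370],None,fx=4,fy=4,interpolation=cv2.INTER_CUBIC))
cv2.imwrite('pics/w4d.png',cv2.resize(im[120:270,400:540],None,fx=4,fy=4,interpolation=cv2.INTER_CUBIC))
E
```

```text
(no output)
```

View pics/w4c.png

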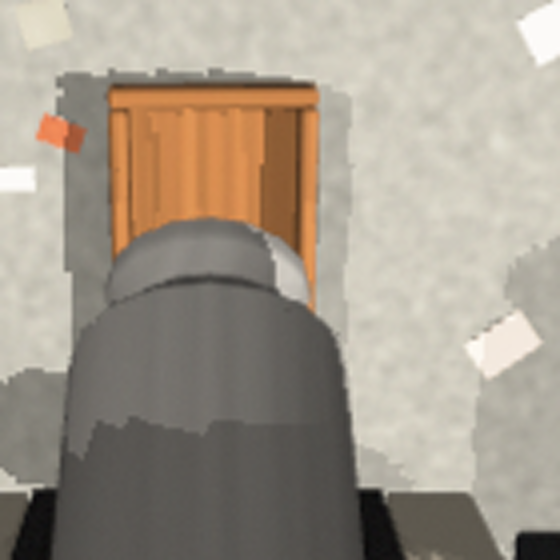

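View pics/w4d.png

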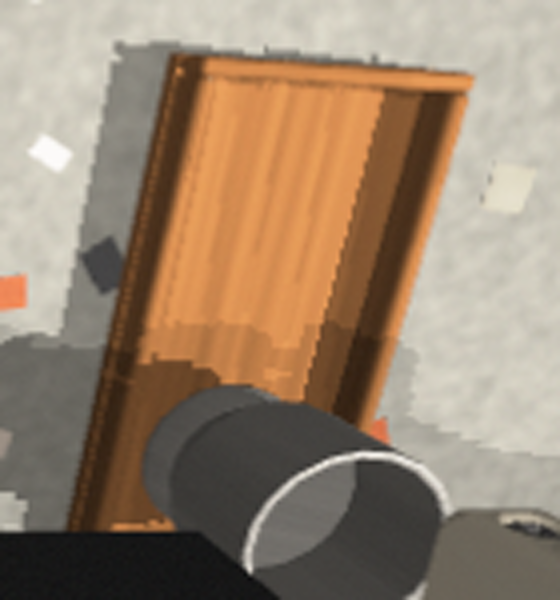

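```bash
python3 - <<'E'
from h import *
import json
C=cam('wrist',json.load(open('w4.json')))
f=lambda u,v:(u/4+230,v/4+120); g=lambda u,v:(u/4+400,v/4+120)
ang=lambda a,b:np.degrees(np.arctan2(b[1]-a[1],b[0]-a[0]))
P=plane(C,[f(109,88),f(319,88),f(113,255),f(316,300)],.02);print(P.round(4));print('w',np.linalg.norm(P[0]-P[1]),ang(P[0],P[2]),ang(P[1],P[3]),ang(P[1],P[0])) 
m=(P[0]+P[1])/2;print('end mid',m)
Q=plane(C,[g(172,55),g(474,76),g(376,420),g(190,60)],.02);print(Q.round(4),np.linalg.norm(Q[0]-Q[1]),ang(Q[1],Q[2]),ang(Q[0],Q[1]))
print('end mid wide',(Q[0]+Q[1])/2)
o=json.load(open('w4.json'));print(o['tool_pos'])
E
```

```text
[[ 0.4161 -0.2834  0.02  ]
 [ 0.4133 -0.2207  0.02  ]
 [ 0.4672 -0.2812  0.02  ]
 [ 0.4789 -0.2168  0.02  ]]
w 0.06278793141916614 2.5335064218657837 3.425676619897664 -87.43390148332016
end mid [ 0.4147185  -0.25206691  0.02      ]
[[ 0.3964 -0.063   0.02  ]
 [ 0.3981  0.0294  0.02  ]
 [ 0.5088  0.0292  0.02  ]
 [ 0.3976 -0.0573  0.02  ]] 0.09239720104122208 -0.09872281013095167 88.93876874381
end mid wide [ 0.39725515 -0.01682197  0.02      ]
[0.4649872921813988, -0.2514552229426374, 0.21392883507717284]
```

```bash
python3 - <<'E'
from h import *
import json
o=json.load(open('w4.json'));C=cam('wrist',o);R=rpy(o['orientation']);t=np.array(o['tool_pos'])
for ph in (.5,.61,.7):
  for h in (.050,.055,.060):
    fc=np.array([0,-.010+h*np.cos(ph),h*np.sin(ph)])
    far=fc+.0175*np.array([0,-np.sin(ph),np.cos(ph)])
    low=fc-.0175*np.array([0,-np.sin(ph),np.cos(ph)])
    side=fc+np.array([.0175,0,0])
    print(ph,h,proj(C,[t+R@far,t+R@side]).round(1).tolist(), (t+R@low)[2].round(4))
print('meas far (281.7,174.5); foot sides ~', 107/4+230, 308/4+230)
E
```

```text
0.5 0.05 [[282.7, 182.9], [307.9, 201.7]] 0.1717
0.5 0.055 [[282.7, 177.9], [307.4, 196.7]] 0.1673
0.5 0.06 [[282.7, 173.0], [307.0, 191.8]] 0.1629
0.61 0.05 [[282.8, 178.9], [308.4, 196.4]] 0.1729
0.61 0.055 [[282.7, 173.2], [308.0, 190.8]] 0.1688
0.61 0.06 [[282.7, 167.6], [307.6, 185.3]] 0.1647
0.7 0.05 [[282.8, 176.2], [308.9, 192.4]] 0.1744
0.7 0.055 [[282.8, 169.9], [308.5, 186.3]] 0.1706
0.7 0.06 [[282.8, 163.7], [308.2, 180.4]] 0.1668
meas far (281.7,174.5); foot sides ~ 256.75 307.0
```

```bash
python3 -m crank '[[[1,2,30,8,0],[1,2,70,20,0],[1,2,105,23,0],[1,2,130,23,0],[1,2,143,23,0],[1,2,148,23,0],[1,2,150,23,0],[1,2,150,23,0],[1,2,150,23,0]]]'
python3 - <<'E'
from h import *
import json
o=ctrl.get_obs()
json.dump({k:np.array(v).tolist() for k,v in o.items()},open('w5.json','w'))
im=ctrl.snapshot('wrist');cv2.imwrite('pics/w5.png',im[:,:,::-1])
E
```

```text
clock: 9.38
tool_pos: [0.4426, -0.2506, 0.0652]
orientation: [-90.1, 0.0, 92.6]
force: [-0.1, 0.2, 0.2]
opening: 0.0445
```

View pics/w5.png

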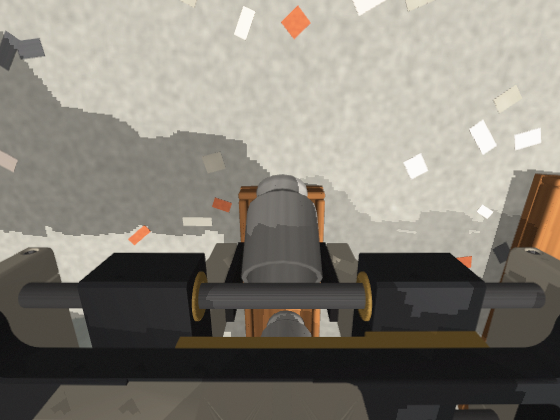

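The foot at (282,183) overhangs the end wall and is centred between the tray sides. No contact force yet. Now I'll lever the cup upright against the wall's inner top edge.

```bash
python3 -m crank '[[[1,0,3,0,0],[1,0,5.5,0,0],[1,0,4,4,0],[1,0,2.5,9,0],[1,0,1.5,14,0],[1,0,1,19,0],[1,0,1,25,0],[1,0,2,31,0],[1,0,3,36,0],[1,0,3,38,0],[1,0,3,38,0]]]'
python3 - <<'E'
from h import *
im=ctrl.snapshot('wrist');cv2.imwrite('pics/w6.png',im[:,:,::-1])
im=ctrl.snapshot('side')
cv2.imwrite('pics/side6c.png',cv2.resize(im[200:360,120:320],None,fx=3.5,fy=3.5,interpolation=cv2.INTER_CUBIC)[:,:,::-1])
E
```

```text
clock: 10.8
tool_pos: [0.4073, -0.2529, 0.0631]
orientation: [-90.3, 0.1, 92.6]
force: [3.8, -0.8, 7.7]
opening: 0.0445
```

View pics/w6.png

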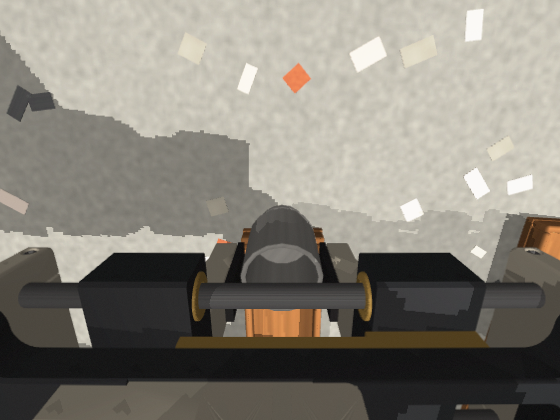

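View pics/side6c.png

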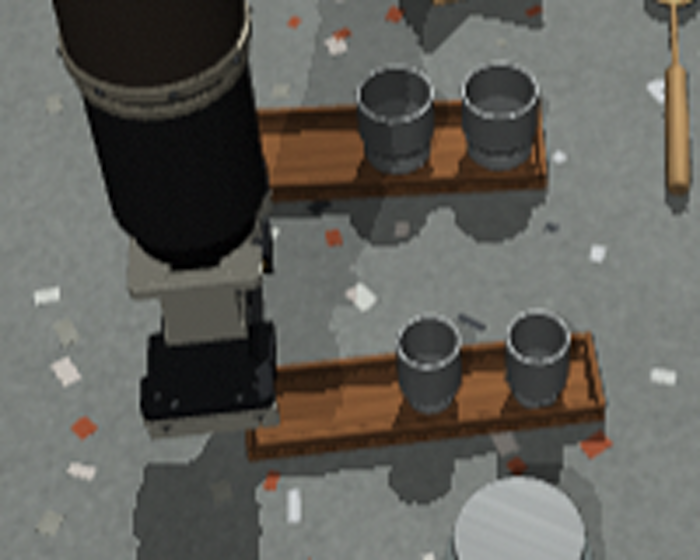

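```bash
python3 - <<'E'
from h import *
C=cam('wrist');o=ctrl.get_obs();R=rpy(o['orientation']);t=o['tool_pos'];h=.054
for ph in (-.1,0,.1,.2,.3,.4):
    a=np.array([0,-np.cos(ph),-np.sin(ph)]);p=np.array([0,-np.sin(ph),np.cos(ph)]);P=np.array([0,-.010,0])
    fc=P-h*a
    pts=[fc+.0175*p, fc+a*.016+.0225*p, P+a*.010+.0225*p]
    print(ph,proj(C,[t+R@x for x in pts]).round(1)[:,1])
E
python3 -c "
import cv2
im=cv2.imread('pics/w6.png');cv2.imwrite('pics/w6c.png',cv2.resize(im[190:300,220:350],None,fx=5,fy=5,interpolation=cv2.INTER_CUBIC))"
```

```text
-0.1 [212.6 210.8 231.3]
0 [206.2 206.3 234.6]
0.1 [200.  202.2 238.3]
0.2 [194.2 198.4 242.4]
0.3 [188.7 195.1 246.8]
0.4 [183.6 192.3 251.4]
```

View pics/w6c.png

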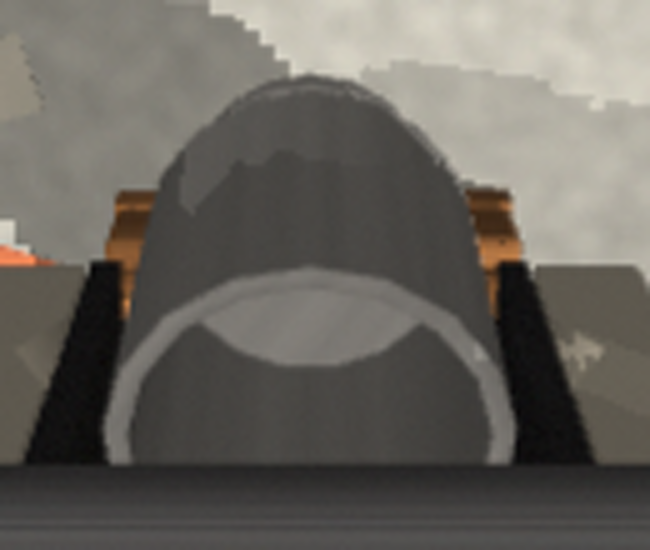

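```bash
python3 - <<'E'
from h import *
from scipy.optimize import least_squares
C=cam('wrist');o=ctrl.get_obs();R=rpy(o['orientation']);t=o['tool_pos']
def m(v):
    ph,h,dz=v
    a=np.array([0,-np.cos(ph),-np.sin(ph)]);p=np.array([0,-np.sin(ph),np.cos(ph)]);P=np.array([0,-.010,dz])
    fc=P-h*a
    return proj(C,[t+R@x for x in (fc+.0175*p, fc+a*.064+.0225*p)])[:,1]
for dz in (-.003,0,.003):
    s=least_squares(lambda v:m([v[0],v[1]/1000,dz])-[204.8,243.6],[.1,54.]);print(dz,s.x,s.fun)
    ph,h=s.x;print('far foot edge z',t[2]*1000+10-h*np.cos(ph)+17.5*np.sin(ph),'low',t[2]*1000+10-h*np.cos(ph)-17.5*np.sin(ph))
E
```

```text
-0.003 [ 0.08979572 53.61611079] [ 0.00000000e+00 -2.84217094e-14]
far foot edge z 21.269676209296502 low 18.131047987177315
0 [ 0.07592712 47.52828333] [4.26325641e-13 3.72324394e-12]
far foot edge z 27.036555190401618 low 24.381658604350218
0.003 [ 0.06129929 41.09000729] [8.52651283e-14 5.68434189e-14]
far foot edge z 33.159691937276044 low 31.01556005348109
```

The cup is now within about 5° of vertical. I'll lift it off the wall, move to the free middle and set it down.

```bash
python3 -m crank '[[[1,0,-8,0,0],[1,0,-18,0,0],[1,0,-18,-15,0],[1,0,-18,-35,0],[1,0,-18,-50,0],[1,0,-18,-57,0],[1,0,-10,-57,0],[1,0,0,-57,0],[1,0,8,-57,0],[1,0,12,-57,0],[1,0,14,-57,0],[1,0,14,-57,0]]]'
python3 - <<'E'
from h import *
im=ctrl.snapshot('wrist');cv2.imwrite('pics/w7.png',im[:,:,::-1])
E
```

```text
clock: 12.4
tool_pos: [0.4607, -0.2498, 0.0492]
orientation: [-90.0, 0.0, 92.6]
force: [-6.6, 4.9, 19.7]
opening: 0.0446
```

View pics/w7.png

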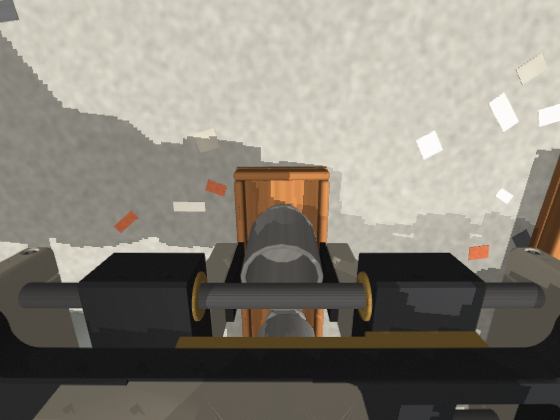

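20 N upward, so the foot is on the floor. Release and rise.

```bash
python3 -m crank '[[[0.2,0,-1,0,0],[-0.2,0,-1,0,0],[-1,0,-1,0,0],[-1,0,-1,0,0],[-1,0,-1,0,0],[-1,0,-15,0,0],[-1,0,-45,0,0],[-1,0,-90,0,0],[-1,0,-135,0,0],[-1,0,-160,0,0],[-1,0,-165,0,0]]]'
python3 - <<'E'
from h import *
import json
o=ctrl.get_obs();print(o['tool_pos'])
json.dump({k:np.array(v).tolist() for k,v in o.items()},open('w8.json','w'))
im=ctrl.snapshot('wrist');cv2.imwrite('pics/w8.png',im[:,:,::-1])
im=ctrl.snapshot('side')
cv2.imwrite('pics/side8c.png',cv2.resize(im[200:360,120:320],None,fx=3.5,fy=3.5,interpolation=cv2.INTER_CUBIC)[:,:,::-1])
E
```

```text
clock: 13.82
tool_pos: [0.4621, -0.25, 0.2156]
orientation: [-90.3, 0.1, 92.6]
force: [-0.3, -0.6, 0.2]
opening: 0.0875
[ 0.46206356 -0.24996831  0.21556477]
```

View pics/w8.png

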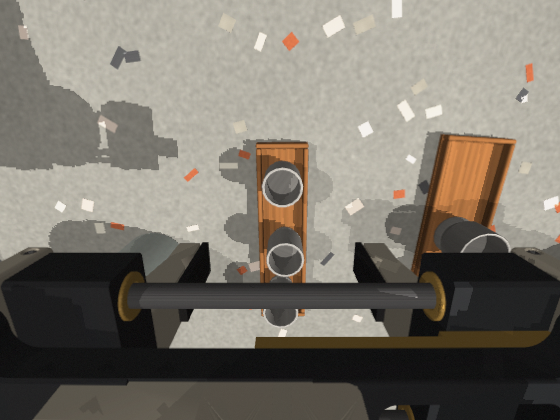

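View pics/side8c.png

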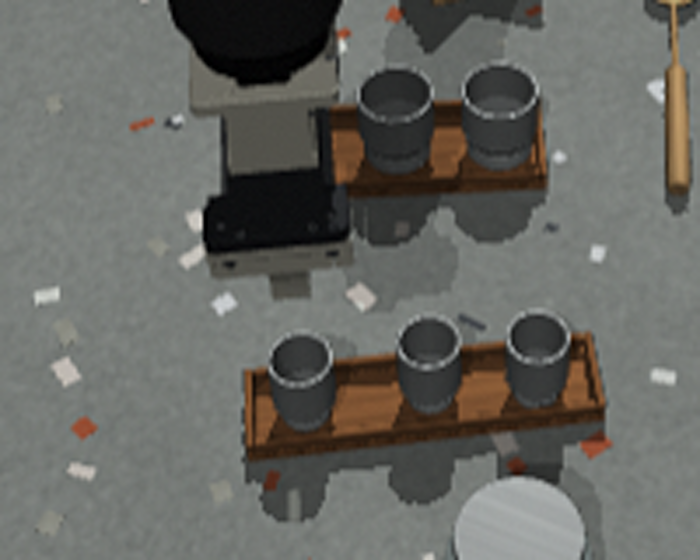

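The narrow cup stands upright in its tray, with its rim at (282,187) in the wrist view. The stock cups haven't moved. Going back for the wide cup.

```bash
python3 -m crank '[[[-1,20,-5,-6,-0.1],[-1,60,-10,-18,-0.25],[-1,110,-10,-34,-0.43],[-1,165,-10,-50,-0.61],[-1,220,-10,-67,-0.79],[-1,275,-10,-84,-0.97],[-1,325,-10,-99,-1.15],[-1,370,-10,-113,-1.33],[-1,410,-10,-125,-1.51],[-1,445,-10,-136,-1.69],[-1,468,-10,-143,-1.87],[-1,479,-10,-146,-2.05]]]'
python3 -m crank '[[[-1,0,0,0,-0.18],[-1,0,0,0,-0.36],[-1,0,0,0,-0.54],[-1,0,0,0,-0.72],[-1,0,0,0,-0.9],[-1,0,0,0,-1.08],[-1,0,0,0,-1.24],[-1,0,0,0,-1.32],[-1,0,0,0,-1.33],[-1,0,0,0,-1.33]]]'
python3 - <<'E'
from h import *
import json
o=ctrl.get_obs();print(o['tool_pos'],o['joint_pos'].round(1))
json.dump({k:np.array(v).tolist() for k,v in o.items()},open('w9.json','w'))
im=ctrl.snapshot('wrist');cv2.imwrite('pics/w9.png',im[:,:,::-1])
cv2.imwrite('pics/w9c.png',cv2.resize(im[100:260,200:360],None,fx=3.75,fy=3.75,interpolation=cv2.INTER_CUBIC)[:,:,::-1])
E
```

```text
clock: 15.42
tool_pos: [0.5851, 0.2364, 0.2205]
orientation: [-90.0, -0.2, -149.6]
force: [0.1, -0.1, 0.3]
opening: 0.0876
clock: 16.68
tool_pos: [0.5853, 0.2352, 0.2218]
orientation: [-90.1, -0.0, -73.9]
force: [0.1, 0.1, -0.0]
opening: 0.0876
[0.58530598 0.23517722 0.22177785] [ 39.6  16.6  -5.6  -0.  -67.8  66.5]
```

View pics/w9c.png

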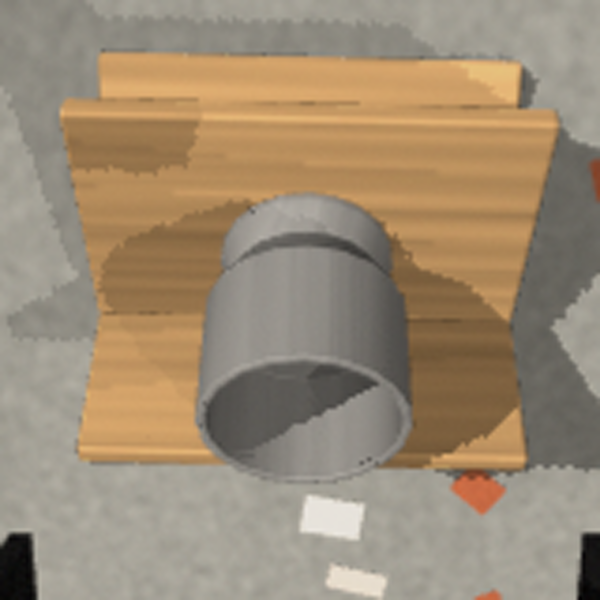

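```bash
python3 - <<'E'
import fit
from fit import *
o=json.load(open('w9.json'));C=cam('wrist',o)
fit.C=C
m=[196/3.75+200,411/3.75+200,356/3.75+100,481/3.75+100]
def r(v):
    xp,yp,a,p=frame(np.radians(15.5));s=np.array([v[0],v[1],.04+v[2]])
    return list(np.array(ext(ring(s+a*.066,.0305,p,yp)))-m)+[v[2]*300]
s=least_squares(r,[.604,.24,0],x_scale=.01);print(s.x,s.fun)
xp,yp,a,p=frame(np.radians(15.5));c=np.array([s.x[0],s.x[1],.04+s.x[2]])+a*.033
d=c-[*o['tool_pos']];R=rpy(o['orientation']);print(c,'tool shift to centre mm',(R.T@d*1000).round(1))
E
```

```text
[ 0.60503095  0.2401439  -0.00134308] [-0.38752246  0.38778778 -0.31071959  0.40683698 -0.4029253 ]
[0.58681388 0.23509186 0.0657053 ] tool shift to centre mm [  0.4 156.1   1.6]
```

```bash
python3 -m crank '[[[-1,0,50,1,0],[-1,0.5,105,1.5,0],[-1,0.5,145,1.5,0],[-1,0.5,163,1.5,0],[-1,0.5,170,1.5,0],[-1,0.5,171,1.5,0],[1,0.5,171,1.5,0],[1,0.5,171,1.5,0],[1,0.5,171,1.5,0],[1,0.5,171,1.5,0],[1,0.5,171,1.5,0]]]'
```

```text
clock: 18.1
tool_pos: [0.5874, 0.2355, 0.0522]
orientation: [-90.0, 0.0, -73.8]
force: [-1.7, -0.6, 5.7]
opening: 0.0607
```

Gripped (60.7 mm). Lift straight up, which also clears the stop, then look.

```bash
python3 -m crank '[[[1,0,-4,0,0],[1,0,-15,0,0],[1,0,-35,0,0],[1,0,-65,0,0],[1,0,-100,0,0],[1,0,-135,0,0],[1,0,-160,0,0],[1,0,-165,0,0],[1,0,-165,0,0]]]'
python3 - <<'E'
from h import *
import json
o=ctrl.get_obs()
json.dump({k:np.array(v).tolist() for k,v in o.items()},open('w10.json','w'))
im=ctrl.snapshot('wrist');cv2.imwrite('pics/w10.png',im[:,:,::-1])
E
```

```text
clock: 19.23
tool_pos: [0.5868, 0.2352, 0.2163]
orientation: [-90.0, 0.0, -73.8]
force: [-0.4, 1.0, -0.9]
opening: 0.0609
```

View pics/w10.png

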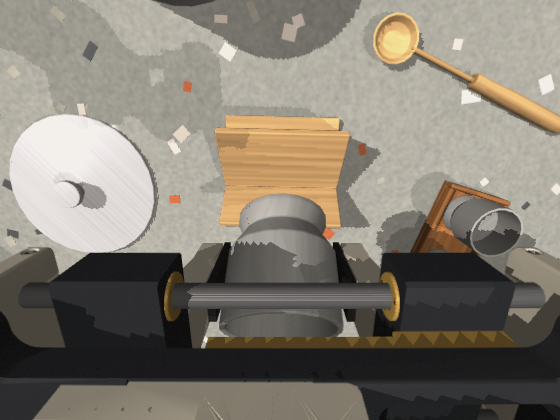

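Held firmly with the lean unchanged. The wide cup's low centre of mass means it can be rolled upright about its lower foot edge, so I'll keep the mouth toward the robot and go to the wide tray.

```bash
python3 -m crank '[[[1,10,0,-11,0.05],[1,35,0,-40,0.12],[1,70,0,-79,0.2],[1,105,0,-118,0.27],[1,140,0,-158,0.291],[1,170,0,-191,0.291],[1,187,0,-210,0.291],[1,194,0,-218,0.291],[1,194,0,-219,0.291],[1,194,0,-219,0.291]]]'
python3 - <<'E'
from h import *
import json
o=ctrl.get_obs()
json.dump({k:np.array(v).tolist() for k,v in o.items()},open('w11.json','w'))
im=ctrl.snapshot('wrist');cv2.imwrite('pics/w11.png',im[:,:,::-1])
im=ctrl.snapshot('top')
cv2.imwrite('pics/top11c.png',cv2.resize(im[190:330,240:420],None,fx=4,fy=4,interpolation=cv2.INTER_CUBIC)[:,:,::-1])
E
```

```text
clock: 20.52
tool_pos: [0.4317, -0.0116, 0.2164]
orientation: [-90.0, -0.0, -90.4]
force: [1.2, -0.0, -1.8]
opening: 0.0606
```

View pics/w11.png

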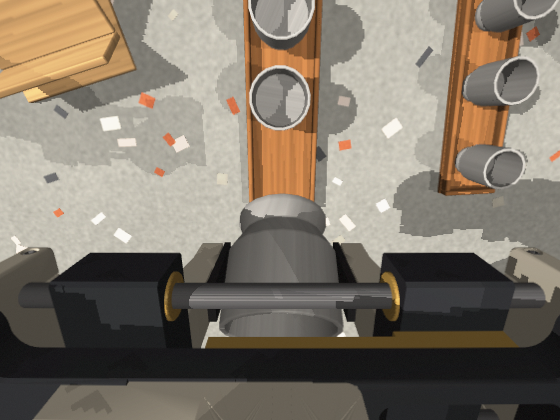

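View pics/top11c.png

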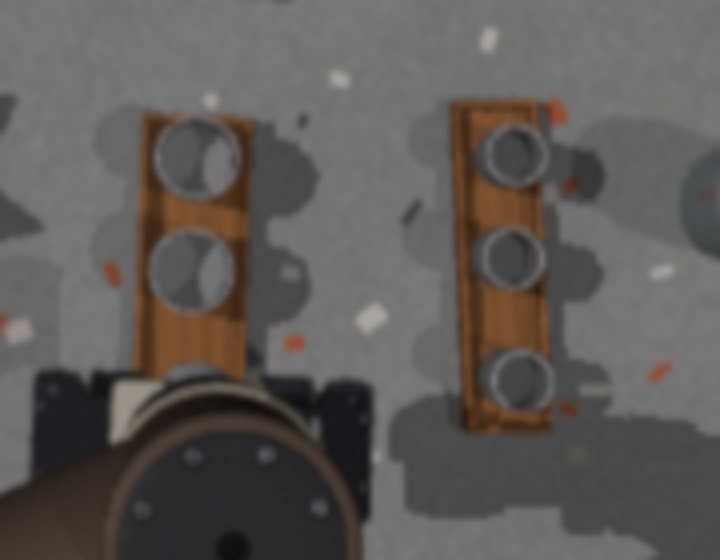

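```bash
python3 - <<'E'
import cv2
im=cv2.imread('pics/w11.png');cv2.imwrite('pics/w11c.png',cv2.resize(im[0:215,220:350],None,fx=4,fy=2.7,interpolation=cv2.INTER_CUBIC))
from h import *
import json
C=cam('wrist',json.load(open('w11.json')))
print(plane(C,[(280,97.5),(282,8)],.072))
E
```

```text
[[ 0.52947091 -0.01181642  0.072     ]
 [ 0.60571005 -0.0144168   0.072     ]]
```

View pics/w11c.png

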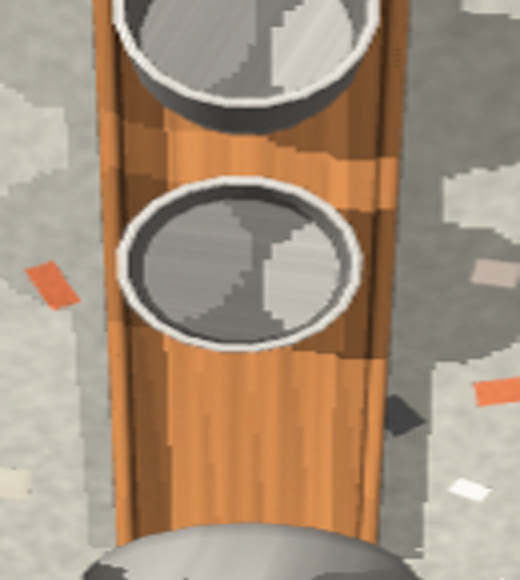

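```bash
python3 - <<'E'
from h import *
import json
o=json.load(open('w11.json'));C=cam('wrist',o)
f=lambda u,v:(u/4+220,v/2.7)
P=plane(C,[f(95,100),f(116,520),f(401,150),f(380,520)],.02);print(P.round(4))
L=np.polyfit(P[:2,0],P[:2,1],1);Rr=np.polyfit(P[2:,0],P[2:,1],1);print(L,Rr)
for x in (.43,.455):print(x,np.polyval(L,x),np.polyval(Rr,x),(np.polyval(L,x)+np.polyval(Rr,x))/2)
E
```

```text
[[ 0.5942  0.0272  0.02  ]
 [ 0.4189  0.0289  0.02  ]
 [ 0.5752 -0.0566  0.02  ]
 [ 0.4181 -0.0549  0.02  ]]
[-0.00993778  0.03310768] [-0.01100516 -0.05031183]
0.43 0.028834433349320204 -0.05504404476905347 -0.013104805709866631
0.455 0.028585988848325587 -0.05531917370916381 -0.013366592430419112
```

The tray width measures 84 mm, matching its spec, with yaw about −0.6°. The centre line is 1.5 mm to the right of the tool. Now I'll lower.

```bash
python3 -m crank '[[[1,1.5,40,0,0],[1,1.5,90,0,0],[1,1.5,130,0,0],[1,1.5,160,0,0],[1,1.5,173,0,0],[1,1.5,178,0,0],[1,1.5,180,0,0],[1,1.5,181,0,0],[1,1.5,181,0,0]]]'
```

```text
clock: 21.75
tool_pos: [0.4315, -0.0135, 0.0362]
orientation: [-89.9, 0.0, -90.4]
force: [-0.2, -0.4, -0.2]
opening: 0.061
```

```bash
python3 -m crank '[[[1,0,2,0,0],[1,0,3.5,1,0],[1,0,4,4,0],[1,0,4.5,7,0],[1,0,5.5,10,0],[1,0,6.5,13,0],[1,0,8,16,0],[1,0,9.5,19,0],[1,0,11,22,0],[1,0,11.5,23,0],[1,0,11.5,23,0]]]'
python3 - <<'E'
from h import *
im=ctrl.snapshot('wrist');cv2.imwrite('pics/w12.png',im[:,:,::-1])
im=ctrl.snapshot('side')
cv2.imwrite('pics/side12c.png',cv2.resize(im[180:320,140:320],None,fx=4,fy=4,interpolation=cv2.INTER_CUBIC)[:,:,::-1])
E
```

```text
clock: 23.12
tool_pos: [0.4544, -0.0139, 0.0247]
orientation: [-90.0, -0.0, -90.4]
force: [-2.9, 0.2, 9.6]
opening: 0.0613
```

View pics/w12.png

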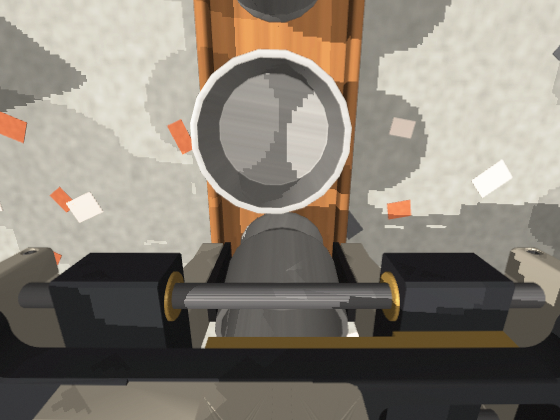

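View pics/side12c.png

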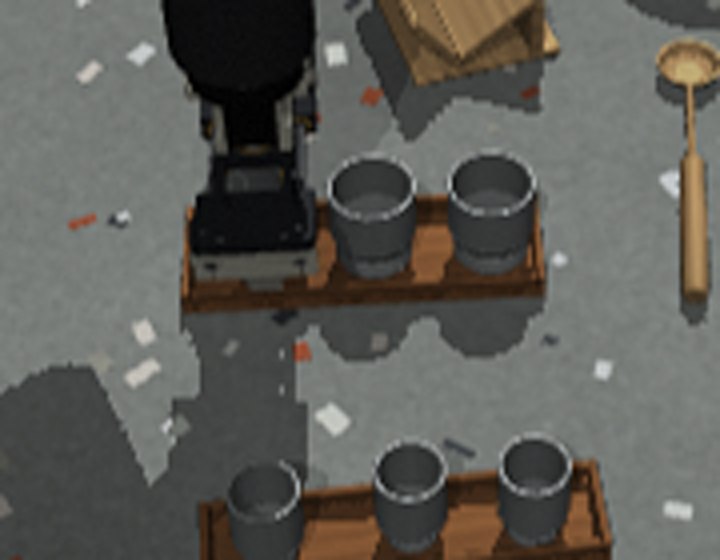

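Partly righted, with 9.6 N of floor contact and little tilt left, well inside the tip limit. I'll open gently so it settles on its foot.

```bash
python3 -m crank '[[[0.3,0,0,0,0],[0.2,0,0,0,0],[0,0,0,0,0],[-0.3,0,-1,0,0],[-1,0,-1,0,0],[-1,0,-1,0,0],[-1,0,-1,0,0]]]'
python3 - <<'E'
from h import *
im=ctrl.snapshot('wrist');cv2.imwrite('pics/w13.png',im[:,:,::-1])
E
```

```text
clock: 24.1
tool_pos: [0.4541, -0.0139, 0.025]
orientation: [-90.0, -0.0, -90.4]
force: [0.2, -0.5, -0.3]
opening: 0.0845
```

View pics/w13.png

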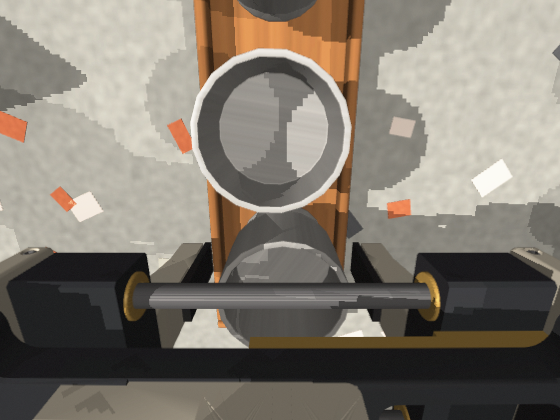

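```bash
python3 -m crank '[[[-1,0,-5,0,0],[-1,0,-20,0,0],[-1,0,-50,0,0],[-1,0,-95,0,0],[-1,0,-145,0,0],[-1,0,-185,0,0],[-1,0,-205,-20,0],[-1,0,-215,-40,0],[-1,0,-215,-50,0],[-1,0,-215,-50,0]]]'
python3 - <<'E'
from h import *
import json
o=ctrl.get_obs();print(o['tool_pos'])
json.dump({k:np.array(v).tolist() for k,v in o.items()},open('w14.json','w'))
im=ctrl.snapshot('wrist');cv2.imwrite('pics/w14.png',im[:,:,::-1])
for n in ('side','top'):
    im=ctrl.snapshot(n);cv2.imwrite(f'pics/{n}14.png',im[:,:,::-1])
    print(n,[(k,np.round(x['extent']).tolist(),round(x['confidence'],2)) for k in ('wide_cup_center','narrow_cup_center') for x in ctrl.find_in(n,k)][:6])
    if n=='side':cv2.imwrite('pics/side14c.png',cv2.resize(im[180:340,140:320],None,fx=3.7,fy=3.7,interpolation=cv2.INTER_CUBIC)[:,:,::-1])
E
```

```text
clock: 25.4
tool_pos: [0.4036, -0.0135, 0.24]
orientation: [-90.0, 0.0, -90.4]
force: [0.6, -0.2, 0.2]
opening: 0.0877
[ 0.40360551 -0.01346784  0.23997229]
side [('wide_cup_center', [193.0, 224.0, 26.0, 32.0], 0.91), ('narrow_cup_center', [196.0, 295.0, 21.0, 30.0], 0.92)]
top [('wide_cup_center', [277.0, 273.0, 27.0, 20.0], 0.54), ('narrow_cup_center', [360.0, 280.0, 20.0, 16.0], 0.65)]
```

View pics/w14.png

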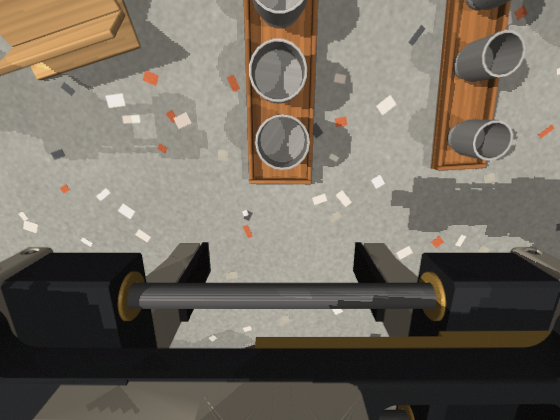

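View pics/side14c.png

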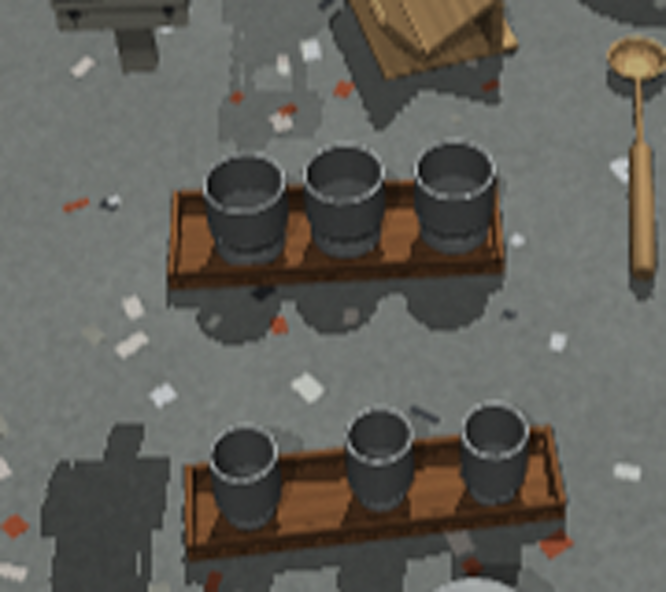

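View pics/top14.png

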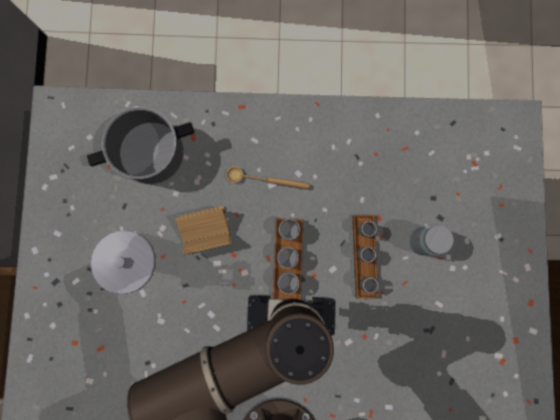

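All six cups look upright in the side view: the wide one at (206,240) and the narrow one at (206,310), as the detector also reports. Next is a numeric check against the tray centre lines.

```bash
python3 - <<'E'
from h import *
import json
from scipy.optimize import least_squares
th=np.linspace(0,2*np.pi,90)
def rim(n): return n
for w,(bb,z,r,base) in {'w14':((254,310,114,168.5),.072,.0305,'wide'),'w8':((262.5,303,167.5,208),.070,.0225,'narrow')}.items():
    C=cam('wrist',json.load(open(w+'.json')))
    def e(v):
        q=proj(C,np.c_[v[0]+r*np.cos(th),v[1]+r*np.sin(th),np.full(90,z)]);return np.array([q[:,0].min(),q[:,0].max(),q[:,1].min(),q[:,1].max()])-bb
    s=least_squares(e,[.45,-.01 if base=='wide' else -.25]);print(base,s.x,s.fun.round(1))
    if base=='wide': print(' off',s.x[1]-(-.0131-.0105*(s.x[0]-.43)),'xtray',s.x[0]-.524)
    else: print(' off',s.x[1]-(-.25207+.0454*(s.x[0]-.4147)),'xtray',s.x[0]-.4147-.125)
s=cv2.imread('pics/wrist4.png')
for n,(a,b) in {'w14':((220,100),(340,200)),'w8':((240,130),(330,220))}.items():
    im=cv2.imread(f'pics/{n}.png');cv2.imwrite(f'pics/{n}c.png',cv2.resize(im[a[1]:b[1],a[0]:b[0]],None,fx=5,fy=5,interpolation=cv2.INTER_CUBIC))
E
```

```text
wide [ 0.45618209 -0.01528807] [ 0.5 -0.5 -0.8  0.8]
 off -0.001913155838322184 xtray -0.06781790802075233
narrow [ 0.4570069  -0.24814885] [-0.5  0.5  0.1 -0.1]
 off 0.002000418371964019 xtray -0.0826931047686279
```

View pics/w14c.png

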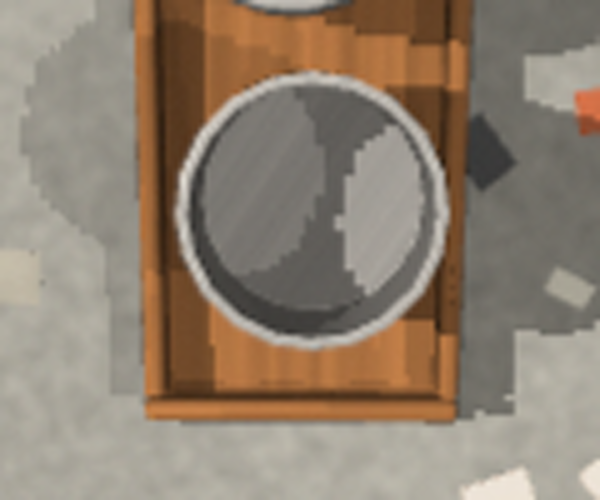

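View pics/w8c.png

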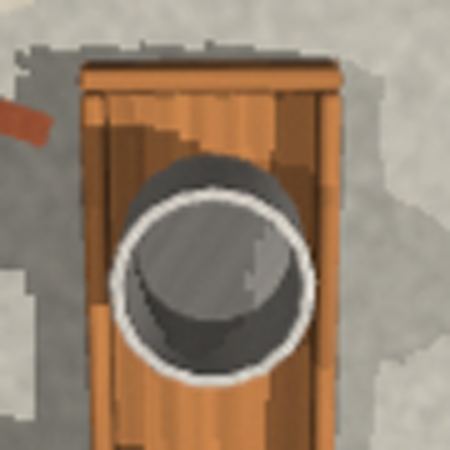

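Both cups are within 2 mm of their centre lines, and the rim sizes fit cups standing on the floor. Handing in.

```bash
python3 - <<'E'
from plant import ctrl
print(ctrl.close_job()); print(ctrl.get_obs()['clock'])
E
```

```text
the job is handed in; nothing more can be done
None
the job is handed in; nothing more can be done
```

I separated the two cups and stood each one mouth up in its own tray, then handed the job in at about 25.6 s of the 54 s allowed. No verdict was reported.

- **Narrow cup:** I pulled it out along its axis and levered it upright on the narrow tray's end wall. It was then set down in the free end of the tray, about 83 mm from the tray's middle.
- **Wide cup:** I lifted it out of the drainer and rolled it partly upright on its lower foot edge. Opening the gripper let it settle the rest of the way, about 68 mm from the wide tray's middle.

**Last checks:** Both cup axes measured about 2 mm off their tray centre lines, against 14 mm allowed. Rim sizes matched cups standing on the floor to within 0.8 px. The narrow cup's figures come from the picture taken just after I released it. In the final side and top views the stock cups were upright, and the jar, lid and spoon looked unmoved. The gripper was open and clear of everything. Tilt was judged from the pictures only, not measured.

**Disagreements:** An early estimate of the wide tray's yaw differed between cameras (−0.6° from the top, about −2.3° from the side). I used −0.6° after a close wrist view, which gave an 84 mm tray width as specified. A rough wrist measurement of that tray, 92 mm wide, was wrong and I dropped it.

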